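Show the modem's foot label to the desk code reader

TASK

Unlock the taller modem's dock by sliding its latch fully open, then draw the modem up out of the dock and turn it so that its foot end, with the code label, squarely faces the window of the desk code reader, in line with the window and roughly 12 cm away from it. Finish while still holding it there, raised and still, touching nothing else with it. Do not touch the reader, and leave the other modem, its dock and latch and the other things on the desk where they are.

Things in the scene. Friction and masses are not known exactly. Their poses are not given: they have to be found in the camera images.
- modem_a: the taller modem: aluminium box with black end caps, 54 (x) x 26 (y) x 110 mm (z), 0.16 to 0.28 kg, x and y as its dock's. Origin: centre of the foot (label) end; z from foot to top. Stands foot down in dock_a, foot 8 mm and top 118 mm above the desk, 1.5 mm clearance each side. A steel tab (13 mm out, 20 wide, 5 thick, 36.5 mm above the foot) sticks out of its -x side, over the dock rim
- dock_a: dock of the taller modem, fixed. Origin: on the desk under the pocket's middle. Pocket block 81 x 53 mm, 43 mm high, pocket 35 mm deep; on its -x (robot) side a grey ledge 30 mm high reaches to x = -105 mm, y = -45 to +70 mm, and carries the latch. The two docks change places and are turned by up to about 0.3 rad
- latch_a (a joint): slide latch of dock_a: 0 = locked, its tongue over the modem's tab, which cannot be drawn out; 0.040 m = at its stop, fully open. Moves along the dock's +y (robot's left), starts within 6 mm of locked, rubs with about 1.5 N, stays where left; tongue clear of the tab beyond 0.018
- latch_a_top (a point): centre of the top of latch_a's upright grip (dock axes), a black block 24 (x) x 14 (y) mm, top 75 mm above the desk, 45 mm above the ledge; at dock x = -85 mm, dock y = the joint value. A steel tongue (12 mm wide, 52 to 59 mm above the desk) leaves its +x face towards the modem
- modem_b: the shorter modem, alike but 80 mm long, in dock_b; leave it alone
- dock_b: dock of the shorter modem, the same as dock_a, also fixed; leave it and its latch alone
- latch_b (a joint): slide latch of dock_b, 0 = locked; leave it alone
- reader: desk code reader, fixed: a grey head 80 mm wide on a round foot 96 mm across, about 110 mm high in all. Origin: on the desk under its middle; its front is its -x side, and it stands turned by up to about 0.3 rad
- reader_window (a point): centre of the reader's dark window (44 x 56 mm), about 83 mm above the desk. Its z axis is the window's outward normal, which slopes up at 45 degrees above level towards the reader's front (robot side); its y axis is level, its x axis runs up the slope of the window
- mouse: computer mouse, 100 x 58 x 26 mm, bystander
- stapler: stapler, 130 x 32 x 48 mm, bystander
- mug: white mug, 78 mm across, 90 mm high, bystander
- tape: roll of clear tape lying flat, 72 mm across, 19 mm high, bystander between the docks
- charger: white charger block, 48 x 48 x 28 mm, bystander
- notes: block of paper notes, 76 x 76 x 22 mm, bystander
Things that resemble listed ones, but are neither listed nor needed, are in the scene too. Leave any green look-alike of the modem_a alone.

How it is judged:
On the way, in this order (a step that is already met when the one before it is completed fails the run):
1. the taller modem's latch is slid fully open (within 6 mm of its stop) while the modem still sits in its dock (value of joint latch_a above 0.034 m and distance of modem_a from where it was at the start of the episode below 0.012 m), for 0.2 s.
2. the modem is drawn clear up out of the dock (z of modem_a in the frame of dock_a above 0.055 m), for 0.1 s.
At the end, for the whole second after the job is handed in: Modem held still in the fingers, touching neither reader nor docks, foot over 100 mm up, 60 to 200 mm out from the window, within 50 mm of its axis each way, foot end towards it and length within 20 degrees of its normal; latch within 10 mm of its open stop (z of modem_a in the frame of reader_window between 0.06 and 0.2 m and x of modem_a in the frame of reader_window between -0.05 and 0.05 m and y of modem_a in the frame of reader_window between -0.05 and 0.05 m and angle between the z axis of modem_a and the z axis of reader_window, either way round below 0.35 rad and z of reader_window in the frame of modem_a below -0.03 m and height (world z) of modem_a above 0.1 m and contact force between modem_a and the fingers above 2 N and contact force between modem_a and reader below 0.1 N and contact force between modem_a and dock_a below 0.1 N and contact force between modem_a and dock_b below 0.1 N and linear speed of modem_a below 0.03 m/s and angular speed of modem_a below 0.2 rad/s and value of joint latch_a above 0.03 m); the arm keeps its last pose, push and grip.
It fails at once if the reader is touched (contact force between reader and the arm above 2 N or contact force between reader and the fingers above 2 N or contact force between reader and modem_a above 2 N).
It fails at once if the shorter modem is shifted or its latch moved (distance of modem_b from where it was at the start of the episode above 0.015 m or value of joint latch_b above 0.016 m).
It fails at once if another thing on the desk is shifted by more than 30 mm (distance of any of mouse, stapler, mug, tape, charger, notes from where it was at the start of the episode above 0.03 m).
It also fails if it takes over 48 s, if anything falls off the work surface, if the arm or the gripper's body presses on something with over 40 N, if the wrist force passes 120 N, or if a joint passes its speed limit or range.

ROBOT

A 6-joint arm with a two-finger parallel gripper is mounted at the origin on the work surface. World frame = base frame: x ahead of the robot, y to its left, z up, the work surface at z = 0. Lengths are in m, angles in rad, forces in N, time in s.
With the tool pointing down it reaches from about 0.25 to 0.725 m from the base axis. Payload 4 kg.
Tool frame: the origin (TCP) lies at the very end of the fingers, on their centre line; the grasp point (between the pads) lies 19 mm behind it; z points along the fingers, y is the line along which they close (so a half turn about z gives the same grasp; the last joint's range is limited). The gripper opens to 85 mm and grips with 20 to 120 N. Pads are 22 mm wide; open, the fingers measure 114 mm over their backs; the gripper's body (76 mm by 85 mm) begins 54 mm behind the grasp point. The pads swing forward as they close: fully open they stand 13 mm farther back than shut.
Start: joints at [1.347, 0.241, 0.005, 1.335, 0, 1.571], TCP at [0.111, 0.488, 0.231] pointing down, gripper open.
Joint ranges: [-2.72, 2.72], [-1.05, 1.87], [-1.09, 1.28], [-1.99, 2.15], [-1.42, 1.44], [-3.14, 3.14]. Speed limits (rad/s): [2.79, 2.79, 3.14, 3.14, 3.14, 3.14].

INTERFACE

Orientations are given as a unit quaternion [x, y, z, w].
In Python, from workcell import bot gives the robot as it stands.
- The arm moves only by the tool carry_out, never from a script. Its argument "increments" is one flat list of numbers, 5 for each row, row after row: the finger opening in cm, from 0 to 8.54, then the shift along the tool's x, y, z in cm, then the turn about the tool's z in rad. A call has exactly 5 rows; each row shifts and turns the commanded pose from where the row before left it, along the tool's axes as they then stand; what a row does not reach is not made up. A row lasts 1/8 s, in which the tool goes at most 62.5 mm and 10.7 degrees, less where a joint would pass 70% of its speed; a pose out of reach is approached as far as the arm can. A call with a gripper value outside its range is refused whole. The fingers move at their own pace and stop on an object; the grip force is fixed at half the most. Time passes only in rows, so rows that do not move let the fingers close, or fill a call up. It gives the time, the measured TCP pose, the force, the opening and the grip force at its end, in the units of the state.
- bot.get_obs(): the state, without advancing time (a new reading comes with each control period).
- bot.camera(name): name is "scene" or "side" or "wrist"; returns a dict with "pixels" (420x560x3 uint8, blue, green, red), "range_z" (420x560 float32, m along the optical axis (not along the pixel's ray), 0 where there is no reading), "mtx" (3x3 intrinsics, pixels), "eye" and "attitude" of the camera in the world. Camera axes: x right, y down, z forward; pixel columns grow to the right and rows downward; lengths in m; the calibration is good to about 2 mm. A picture is of the moment at which its call begins.
- bot.job_done(): hands the job in; it is judged then, once.
Trained networks look in a picture, given as the dict that the camera call returned (one of the last four; its "shot" number tells which), for a name from the list of things; names that differ only in an ending like _2 or _b are one class to them, and where a whole thing is asked for, a point or a joint stands for the part that bears it (a point fixed in the world has none). Each returns a list of dicts, best first, with "p" (0 to 1); they miss things now and then, are a little off and sometimes report something else, mostly with a low value. They report only what shows in the picture. A call takes as long as a camera call. They do not tell look-alikes from the thing itself.
- bot.find_in(picture, name): "xyz" ([x, y, z] in m, in the coordinates of the camera as it stood for that picture, good to about 4 mm: the middle of the surface that is visible of it).
- bot.regions_of(picture, name): "mask" (420x560 bool, what is visible of it).
- bot.place_of(picture, name): "xyz" ([x, y, z] in m, in the coordinates of the camera as it stood for that picture, good to about 4 mm: a listed point, or the origin of a listed thing).
The state is a dict: "clock": time; "joint_pos": joint angles; "joint_vel": joint speeds; "tau": joint torques, N m; "eef_pos": TCP position; "tool_rot": TCP orientation; "ft_force": force on the tool from outside, world axes, zero at the start; "ft_torque": the same for the moment, N m; "grip_width": finger opening in m; "grasp_force": force on a finger pad.
Only numpy, scipy, OpenCV 4.12 (cv2) and the standard library are available. Lean on these libraries where they do the work, as an engineer would, in place of code of your own. Each camera call takes 0.05 s, during which the arm holds its last target. There are 200 camera calls.

## Working session

There is one attempt and no reset: what is moved stays moved. The work goes in short steps, Python scripts to look and compute and a tool call to move; the robot and the scene stay as the last step left them, time stands still between calls to the robot, and variables do not carry over. Pictures are saved under pics/ and viewed, at most 10 in all, crops included, and the job is handed in when it is done.

Besides the shell and the picture viewer there is one more tool, called after "Call:" as name(argument=value, ...) on one line, values as JSON. carry_out: Moves the arm, as the interface text tells. Its arguments: {"type":"object","properties":{"increments":{"type":"array","items":{"type":"number"}}},"required":["increments"]}

```bash
mkdir -p pics; ls; cat > h.py <<'E'
import numpy as np, cv2
from scipy.spatial.transform import Rotation as R
from workcell import bot
def att(p):
    a=np.array(p['attitude'],float)
    return R.from_quat(a).as_matrix() if a.size==4 else a.reshape(3,3)
def w(p,xyz): return att(p)@np.array(xyz)+np.array(p['eye'])
def cloud(p):
    z=p['range_z']; v,u=np.mgrid[:420,:560]; K=p['mtx']
    c=np.stack([(u-K[0,2])/K[0,0]*z,(v-K[1,2])/K[1,1]*z,z],-1)
    return c@att(p).T+np.array(p['eye'])
def px(p,X):
    c=att(p).T@(np.array(X)-np.array(p['eye'])); q=p['mtx']@c; return (q[:2]/q[2]).round()
E
python3 - <<'E'
from h import *
o=bot.get_obs(); print(o['eef_pos'],o['tool_rot'],o['clock'])
ims=[]
for n in('scene','side'):
    p=bot.camera(n); print(n,p['eye'],p['attitude'],p['mtx'][0,0])
    cv2.imwrite(f'pics/{n}0.png',p['pixels'])
    for k in('modem_a','dock_a','latch_a_top','reader','reader_window','mug','stapler','mouse'):
        for r in bot.place_of(p,k)[:4]: 
            X=w(p,r['xyz']);print(k,round(r['p'],2),X.round(3),px(p,X))
E
```

```text
pics
[0.11082214 0.48691302 0.23040658] [ 1.11658202e-01  9.93746123e-01 -1.03715487e-03 -1.14865765e-04] 0.0
scene [ 0.97993235 -0.38028396  0.96397223] [ 0.88597942  0.36690374 -0.1130583  -0.2600768 ] 411.208172073828
modem_a 0.94 [ 0.563 -0.173  0.008] [227. 273.]
modem_a 0.92 [0.528 0.196 0.006] [315. 183.]
modem_a 0.86 [ 0.457 -0.041  0.003] [238. 218.]
dock_a 0.65 [0.523 0.195 0.003] [313. 183.]
dock_a 0.59 [ 0.564 -0.175  0.004] [226. 274.]
latch_a_top 0.69 [ 0.48  -0.189  0.078] [196. 243.]
latch_a_top 0.29 [ 0.671 -0.387  0.001] [186. 367.]
reader 0.63 [0.748 0.06  0.003] [342. 262.]
reader_window 0.71 [0.733 0.06  0.085] [341. 243.]
mug 0.93 [ 0.667 -0.386 -0.   ] [186. 366.]
stapler 0.92 [0.57  0.438 0.001] [378. 148.]
stapler 0.7 [0.525 0.195 0.003] [314. 184.]
mouse 0.66 [ 0.481 -0.382  0.002] [140. 308.]
side [ 0.07280549 -0.54354268  0.97420997] [ 0.87764393 -0.3343228   0.12341845 -0.32052658] 389.6036087124381
modem_a 0.89 [ 0.456 -0.04  -0.001] [263. 256.]
modem_a 0.74 [0.528 0.192 0.008] [235. 198.]
modem_a 0.73 [ 0.558 -0.175  0.004] [320. 265.]
dock_a 0.84 [ 0.563 -0.176  0.001] [322. 265.]
dock_a 0.76 [ 0.527  0.192 -0.001] [235. 200.]
dock_a 0.17 [ 0.56  -0.173  0.008] [320. 263.]
latch_a_top 0.72 [ 0.482 -0.193  0.072] [307. 272.]
reader 0.8 [0.74  0.056 0.001] [309. 191.]
reader_window 0.67 [0.733 0.062 0.083] [308. 174.]
mug 0.88 [ 0.669 -0.39  -0.001] [404. 293.]
stapler 0.86 [ 0.565  0.437 -0.005] [202. 158.]
stapler 0.73 [ 0.565 -0.174  0.003] [322. 264.]
mouse 0.97 [ 0.48  -0.386  0.   ] [358. 337.]
```

View pics/scene0.png

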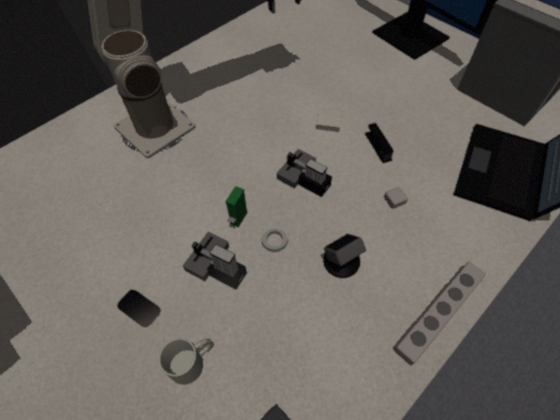

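View pics/side0.png

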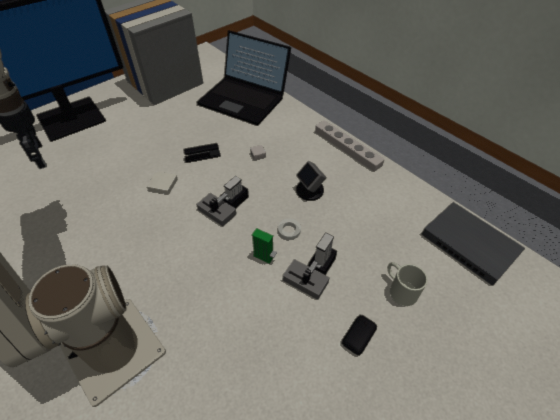

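Scene candidates are a silver modem at (222,255) in the right dock, a silver modem at (315,168) in the left dock, and a green look-alike at (237,203). In the side view the right-hand one, at (324,243), looks taller. I'll check that by depth and a close crop.

```bash
python3 - <<'E'
from h import *
P=[bot.camera(n) for n in('scene','side')]
C=[cloud(p) for p in P]
A=np.concatenate([c[p['range_z']>0] for c,p in zip(C,P)])
def near(c,r): return A[np.hypot(A[:,0]-c[0],A[:,1]-c[1])<r]
for nm,c in(('R',(.562,-.174)),('L',(.526,.194))):
    a=near(c,.13); m=a[np.hypot(*(a[:,:2]-c).T)<.05]
    h=np.percentile(m[:,2],97); t=m[m[:,2]>h-.008]
    rect=cv2.minAreaRect((t[:,:2]*1e3).astype(np.float32)); print(nm,'top',m[:,2].max(),h,rect,t.mean(0))
    l=a[(abs(a[:,2]-.030)<.004)]; l=l[np.hypot(*(l[:,:2]-c).T)<.14]; print(' ledge',len(l),cv2.minAreaRect((l[:,:2]*1e3).astype(np.float32)))
    g=a[(abs(a[:,2]-.075)<.004)&(a[:,0]<c[0]-.05)]; print(' grip',g.mean(0),cv2.minAreaRect((g[:,:2]*1e3).astype(np.float32)))
# reader window normal
for p,c in zip(P,C):
    for r in bot.regions_of(p,'reader')[:1]:
        a=c[r['mask']&(p['range_z']>0)]; s=a[(a[:,2]>.05)&(a[:,2]<.115)]
        best=None
        rng=np.random.default_rng(0)
        for i in range(400):
            q=s[rng.integers(len(s),size=3)]; n=np.cross(q[1]-q[0],q[2]-q[0]); n/=np.linalg.norm(n)+1e-9
            k=(abs((s-q[0])@n)<.002)
            if best is None or k.sum()>best.sum(): best=k
        b=s[best]; n=np.linalg.svd(b-b.mean(0))[2][2]; n*=np.sign(n[2]); print('reader plane',len(s),len(b),b.mean(0),n)
p=P[1]; cv2.imwrite('pics/crop.png',cv2.resize(p['pixels'][150:310,180:380],(800,640))[:600]*1)
E
```

```text
R top 0.12267716912171234 0.11919354600860335 ((563.46435546875, -173.44442749023438), (58.1858024597168, 27.142841339111328), 16.082509994506836) [ 0.5639736  -0.17401433  0.1175021 ]
 ledge 1543 ((529.358642578125, -170.8506622314453), (148.9612579345703, 115.5736083984375), 16.161375045776367)
 grip [ 0.48116843 -0.19291357  0.07540941] ((481.0314025878906, -192.06654357910156), (27.505359649658203, 15.445687294006348), 17.937257766723633)
L top 0.09317356072410743 0.08932851517560227 ((527.0582885742188, 191.01458740234375), (58.978759765625, 30.664588928222656), 8.516073226928711) [0.52728174 0.1892871  0.08727337]
 ledge 1015 ((492.2772216796875, 197.3787841796875), (148.5291748046875, 117.21127319335938), 11.064913749694824)
 grip [0.44269671 0.17980151 0.07482711] ((442.51287841796875, 180.37115478515625), (26.991456985473633, 15.440441131591797), 9.4119291305542)
reader plane 841 349 [0.7654599  0.05207513 0.09326376] [ 0.65815464 -0.15905382  0.73589018]
reader plane 544 544 [0.73393916 0.05054958 0.08178295] [-0.6136761  -0.04897651  0.7880374 ]
```

View pics/crop.png

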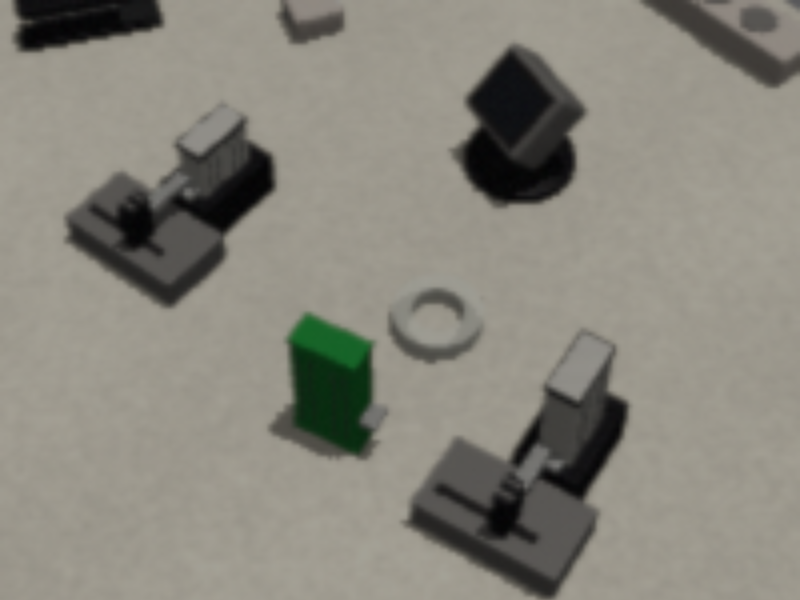

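The taller modem is the right-hand silver one, at crop (580,400): its top is at 118 mm against 88 mm for the left one. Green, at crop (330,385), is the look-alike. Dock_a is at about (0.563, -0.174) with yaw about 0.281. I'll move above the latch grip with the tool aligned to the dock.

Call:
carry_out(increments=[4,0,0,0,-0.168,4,0,0,0,-0.168,4,0,0,0,-0.168,4,-1.2,-5.4,0,0,4,-1.2,-5.4,0,0])

```text
clock: 1.72
eef_pos: [0.1642, 0.3895, 0.231]
tool_rot: [-0.141, 0.99, -0.0, 0.0]
ft_force: [0.8, -0.2, 0.6]
grip_width: 0.0402
grasp_force: 0.0
```

Call:
carry_out(increments=[4,-1.2,-5.4,0,0,4,-1.2,-5.4,0,0,4,-1.2,-5.4,0,0,4,-1.2,-5.4,0,0,4,-1.2,-5.4,0,0])

```text
clock: 2.35
eef_pos: [0.2969, 0.146, 0.2317]
tool_rot: [-0.14, 0.99, 0.0, 0.001]
ft_force: [0.8, 0.7, 0.2]
grip_width: 0.0402
grasp_force: 0.0
```

Call:
carry_out(increments=[4,-1.2,-5.4,0,0,4,-1.2,-5.4,0,0,4,-1.2,-5.4,0,0,4,-1.2,-5.4,0,0,4,-1.2,-5.4,0,0])

```text
clock: 2.98
eef_pos: [0.4293, -0.0973, 0.2315]
tool_rot: [-0.139, 0.99, -0.0, 0.0]
ft_force: [1.2, 0.8, 0.1]
grip_width: 0.0404
grasp_force: 0.0
```

Call:
carry_out(increments=[4,-1.2,-5.4,0,0,4,-1.2,-5.4,0,0,4,0,0,0,0,4,0,0,0,0,4,0,0,0,0])

```text
clock: 3.6
eef_pos: [0.481, -0.1914, 0.2316]
tool_rot: [-0.14, 0.99, 0.0, -0.0]
ft_force: [0.2, 0.1, 0.6]
grip_width: 0.04
grasp_force: 0.0
```

```bash
cat > look.py <<'E'
from h import *
def look(save=None):
    o=bot.get_obs(); T=R.from_quat(o['tool_rot']).as_matrix(); t=np.array(o['eef_pos'])
    print('t',o['clock'],'tcp',t.round(4),'z',T[:,2].round(3),'y',T[:,1].round(3),'w',o['grip_width'],'j',np.round(o['joint_pos'],3))
    p=bot.camera('wrist'); C=cloud(p); 
    if save: cv2.imwrite('pics/%s.png'%save,p['pixels'])
    return o,T,t,p,C
E
python3 - <<'E'
from look import *
o,T,t,p,C=look('w1')
for k in('latch_a_top','dock_a','modem_a'):
    for r in bot.place_of(p,k)[:3]:
        X=w(p,r['xyz']);print(k,round(r['p'],2),X.round(3),px(p,X),'tool cm',(T.T@(X-t)*100).round(2))
A=C[p['range_z']>0]
for z0,c,r in((.075,(.481,-.193),.04),(.118,(.563,-.174),.06)):
    g=A[(abs(A[:,2]-z0)<.005)&(np.hypot(A[:,0]-c[0],A[:,1]-c[1])<r)]
    if len(g)>20: print(z0,len(g),cv2.minAreaRect((g[:,:2]*1e3).astype(np.float32)))
E
```

```text
t 3.6 tcp [ 0.481  -0.1914  0.2316] z [-0.  0. -1.] y [-0.278  0.961  0.   ] w 0.03996071172154141 j [-0.379  0.276  0.052  1.348  0.    -0.66 ]
latch_a_top 0.92 [ 0.478 -0.19   0.072] [279. 186.] tool cm [ 0.2   0.24 15.96]
dock_a 0.77 [ 0.561 -0.173  0.003] [273. 240.] tool cm [-8.17 -0.49 22.82]
modem_a 0.81 [ 0.454 -0.042  0.001] [413. 185.] tool cm [-1.57 15.1  23.05]
modem_a 0.57 [ 0.562 -0.172  0.008] [273. 243.] tool cm [-8.31 -0.44 22.39]
0.075 413 ((479.4696350097656, -190.60487365722656), (23.849342346191406, 14.293764114379883), 15.63305950164795)
0.118 1821 ((562.334228515625, -171.4267578125), (55.74509811401367, 26.384553909301758), 16.591411590576172)
```

View pics/w1.png

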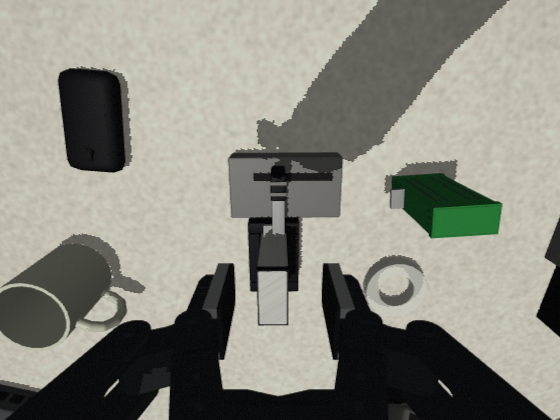

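The wrist view shows the latch grip at (279,172), the tall modem's top at (272,295), the green look-alike at (450,205) and the tape at (392,283). Joint value is about 0.005. Next I descend on the grip and pinch it, then slide 3.6 cm along +y.

Call:
carry_out(increments=[4,0.1,0.1,4.5,0,4,0,0,4.5,0,4,0,0,4.5,0,4,0,0,4.5,0,4,0,0,0,0])

```text
clock: 4.42
eef_pos: [0.477, -0.1901, 0.0484]
tool_rot: [-0.14, 0.99, 0.002, -0.004]
ft_force: [0.6, 0.0, -0.2]
grip_width: 0.0401
grasp_force: 0.0
```

Call:
carry_out(increments=[1.0,0,0,0,0,1.0,0,0,0,0,1.0,0,0,0,0,1.0,0,0,0,0,1.0,0,0.6,0,0])

```text
clock: 5.05
eef_pos: [0.4806, -0.1876, 0.0537]
tool_rot: [-0.139, 0.99, -0.002, 0.002]
ft_force: [-1.6, -1.6, 5.9]
grip_width: 0.0124
grasp_force: 61.2
```

Call:
carry_out(increments=[1.0,0,1.0,0,0,1.0,0,1.0,0,0,1.0,0,0.8,0,0,1.0,0,0.3,0,0,1.0,0,0,0,0])

```text
clock: 5.68
eef_pos: [0.4719, -0.1579, 0.0537]
tool_rot: [-0.14, 0.99, -0.002, 0.002]
ft_force: [-2.0, -2.5, 7.8]
grip_width: 0.0127
grasp_force: 61.4
```

Call:
carry_out(increments=[1.0,0,0.3,0,0,1.0,0,0.2,0,0,1.0,0,0,0,0,1.0,0,0,0,0,1.0,0,0,0,0])

```text
clock: 6.3
eef_pos: [0.4718, -0.1576, 0.0538]
tool_rot: [-0.138, 0.99, -0.007, 0.002]
ft_force: [1.3, -15.1, 1.5]
grip_width: 0.013
grasp_force: 60.7
```

The latch is at its stop (15 N reaction). Release, rise, go over the modem.

Call:
carry_out(increments=[4,0,-0.5,0,0,4,0,0,0,0,4,0,0,-4,0,6,0,0,-5,0,6,0,0,-5,0])

```text
clock: 6.92
eef_pos: [0.4694, -0.1555, 0.1925]
tool_rot: [-0.14, 0.99, 0.001, -0.0]
ft_force: [0.5, -0.7, 0.0]
grip_width: 0.06
grasp_force: 0.0
```

Call:
carry_out(increments=[6,-3,-1.2,-2,0,6,-3,-1.2,0,0,6,-2.3,-1.2,0,0,6,0,0,0,0,6,0,0,0,0])

```text
clock: 7.55
eef_pos: [0.5587, -0.1673, 0.2108]
tool_rot: [-0.14, 0.99, 0.001, -0.001]
ft_force: [0.6, -0.6, 0.5]
grip_width: 0.0599
grasp_force: 0.0
```

```bash
python3 - <<'E'
from look import *
o,T,t,p,C=look('w2')
D=np.array([.5623,-.1714]);c,s=.959,.283
P=[p,bot.camera('side'),bot.camera('scene')]
for q in P:
    A=cloud(q)[q['range_z']>0]
    for z0,cc,r in((.075,(.472,-.158),.03),(.118,(.563,-.172),.06)):
        g=A[(abs(A[:,2]-z0)<.005)&(np.hypot(A[:,0]-cc[0],A[:,1]-cc[1])<r)]
        if len(g)>20:
            m=cv2.minAreaRect((g[:,:2]*1e3).astype(np.float32)); X=np.r_[m[0],z0*1e3]/1e3; e=X[:2]-D
            print(z0,len(g),m,'tool cm',(T.T@(X-t)*100).round(2),'dock y',-s*e[0]+c*e[1])
E
```

```text
t 7.55 tcp [ 0.5587 -0.1673  0.2108] z [-0.002  0.001 -1.   ] y [-0.277  0.961  0.001] w 0.059869264848678105 j [-0.291  0.417  0.202  1.357  0.    -0.572]
0.075 622 ((470.108642578125, -157.1169891357422), (23.1646785736084, 14.630668640136719), 16.071949005126953) tool cm [ 8.21  3.41 13.6 ] dock y 0.03978756156921387
0.118 2664 ((562.83642578125, -171.6027069091797), (55.137508392333984, 26.034847259521484), 16.57383918762207) tool cm [-0.3  -0.54  9.28] dock y -0.0003462044219970875
0.075 47 ((470.00311279296875, -159.32427978515625), (23.30474090576172, 14.179862976074219), 14.896208763122559) tool cm [ 8.28  3.2  13.6 ] dock y 0.03770063476562499
0.118 180 ((562.9627075195312, -173.97914123535156), (55.8103141784668, 27.08716583251953), 16.555004119873047) tool cm [-0.24 -0.77  9.28] dock y -0.0026609426727295035
0.118 257 ((564.129150390625, -173.24378967285156), (56.60698699951172, 27.943422317504883), 16.845563888549805) tool cm [-0.38 -0.74  9.28] dock y -0.0022858438568115038
```

The latch reads 0.039 open. Grasping the modem now.

Call:
carry_out(increments=[6,-0.3,-0.55,3,0,6,0,0,4,0,6,0,0,3.5,0,6,0,0,2.0,0,6,0,0,0,0])

```text
clock: 8.32
eef_pos: [0.5621, -0.1719, 0.0848]
tool_rot: [-0.14, 0.99, 0.001, -0.002]
ft_force: [-0.7, -0.9, 0.2]
grip_width: 0.0602
grasp_force: 0.0
```

Call:
carry_out(increments=[1.5,0,0,0,0,1.5,0,0,0,0,1.5,0,0,0,0,1.5,0,0,0,0,1.5,0,0,0,0])

```text
clock: 8.95
eef_pos: [0.5653, -0.1726, 0.0882]
tool_rot: [-0.14, 0.99, -0.001, 0.002]
ft_force: [-0.4, 0.7, 5.6]
grip_width: 0.0253
grasp_force: 59.8
```

Call:
carry_out(increments=[1.5,0,0,-2,0,1.5,0,0,-2,0,1.5,0,0,-3,0,1.5,0,0,-4,0,1.5,0,0,-4,0])

```text
clock: 9.57
eef_pos: [0.5635, -0.1723, 0.2367]
tool_rot: [-0.14, 0.99, 0.0, -0.001]
ft_force: [0.3, -0.8, -2.8]
grip_width: 0.0247
grasp_force: 59.3
```

```bash
python3 - <<'E'
from look import *
o,T,t,p,C=look('w3')
print(o['ft_force'],o['ft_torque'],o['grasp_force'])
from h import *
for n in('wrist','side','scene'):
    p=bot.camera(n)
    for r in bot.place_of(p,'reader_window')[:2]+bot.place_of(p,'reader')[:2]: print(n,round(r['p'],2),w(p,r['xyz']).round(4))
    C=cloud(p)
    A=C[(p['range_z']>0)]; A=A[(np.hypot(A[:,0]-.74,A[:,1]-.058)<.07)]
    s=A[(A[:,2]>.045)&(A[:,2]<.12)]
    rng=np.random.default_rng(0)
    for _ in range(3):
        if len(s)<60: break
        best=None
        for i in range(600):
            q=s[rng.integers(len(s),size=3)]; m=np.cross(q[1]-q[0],q[2]-q[0]); m/=np.linalg.norm(m)+1e-9
            k=abs((s-q[0])@m)<.0025
            if best is None or k.sum()>best.sum(): best=k
        b=s[best]; m=np.linalg.svd(b-b.mean(0),full_matrices=False)[2][2]; m*=np.sign(m[2])
        print(n,'plane',len(s),len(b),b.mean(0).round(3),m.round(3)); s=s[~best]
E
```

```text
t 9.575 tcp [ 0.5635 -0.1723  0.2367] z [-0.002  0.    -1.   ] y [-0.277  0.961  0.001] w 0.024721175894932525 j [-0.297  0.421  0.274  1.426 -0.    -0.577]
[ 0.32359179 -0.75568975 -2.84365194] [-0.04909375 -0.08129217  0.01882858] 59.28402543067932
wrist plane 88 88 [0.73  0.038 0.091] [-0.767  0.122  0.63 ]
side 0.79 [0.7286 0.0633 0.0809]
side 0.72 [0.7452 0.0581 0.0045]
side plane 293 293 [0.734 0.069 0.083] [-0.638  0.113  0.762]
scene 0.78 [0.7301 0.0633 0.0856]
scene 0.25 [ 0.6689 -0.3866 -0.003 ]
scene plane 867 867 [0.75  0.05  0.087] [-0.377 -0.057  0.925]
```

Modem lifted. The tool rows can't tilt directly, so I'll check whether pushing past the reach limit, outward over clear desk, makes the arm tilt.

Call:
carry_out(increments=[1.5,-3.35,-2.2,0,0,1.5,-3.35,-2.2,0,0,1.5,-3.35,-2.2,0,0,1.5,-3.35,-2.2,0,0,1.5,-3.35,-2.2,0,0])

```text
clock: 10.7
eef_pos: [0.7496, -0.23, 0.2324]
tool_rot: [-0.14, 0.99, -0.001, 0.003]
ft_force: [2.0, -0.6, -1.5]
grip_width: 0.0252
grasp_force: 59.4
```

Call:
carry_out(increments=[1.5,-2.5,-1.6,0,0,1.5,-2.5,-1.6,0,0,1.5,-2.5,-1.6,0,0,1.5,0,0,0,0,1.5,0,0,0,0])

```text
clock: 11.32
eef_pos: [0.7836, -0.2397, 0.2122]
tool_rot: [-0.14, 0.99, -0.014, 0.031]
ft_force: [-0.5, -0.8, -2.3]
grip_width: 0.0251
grasp_force: 62.0
```

```bash
python3 - <<'E'
from h import *
o=bot.get_obs(); T=R.from_quat(o['tool_rot']).as_matrix();print(T.round(3),o['eef_pos'],np.round(o['joint_pos'],3))
E
```

```text
[[-0.959 -0.275  0.065]
 [-0.277  0.961 -0.02 ]
 [-0.057 -0.037 -0.998]] [ 0.78364854 -0.239656    0.21219595] [-0.297  1.006  1.275  1.771 -0.    -0.577]
```

Pushing at the limit does tilt it: tool z has gained an outward component. I'll keep pushing out and up.

Call:
carry_out(increments=[1.5,-2.5,-1.6,-3,0,1.5,-2.5,-1.6,-3,0,1.5,-2.5,-1.6,-3,0,1.5,-2.5,-1.6,-3,0,1.5,-2.5,-1.6,-3,0])

```text
clock: 11.95
eef_pos: [0.7915, -0.2409, 0.3101]
tool_rot: [-0.139, 0.985, -0.044, 0.095]
ft_force: [0.7, -0.4, -2.3]
grip_width: 0.0252
grasp_force: 62.0
```

```bash
cat > s.py <<'E'
from h import *
o=bot.get_obs(); T=R.from_quat(o['tool_rot']).as_matrix();print(T.round(3),o['clock'],o['eef_pos'],np.round(o['joint_pos'],3),'tilt',np.degrees(np.arccos(-T[2,2])).round(1),o['grasp_force'])
E
python3 s.py
```

```text
[[-0.943 -0.265  0.2  ]
 [-0.282  0.957 -0.061]
 [-0.175 -0.114 -0.978]] 11.95 [ 0.79151213 -0.2409282   0.31005393] [-0.295  0.889  1.275  1.746 -0.    -0.576] tilt 12.1 62.04055666923523
```

Call:
carry_out(increments=[1.5,-4.2,-2.7,-2,0,1.5,-4.2,-2.7,-2,0,1.5,-4.2,-2.7,-2,0,1.5,-4.2,-2.7,-2,0,1.5,-4.2,-2.7,-2,0])

```text
clock: 12.58
eef_pos: [0.8432, -0.2557, 0.3693]
tool_rot: [-0.137, 0.97, -0.086, 0.184]
ft_force: [-0.5, 0.2, -2.6]
grip_width: 0.025
grasp_force: 62.1
```

Call:
carry_out(increments=[1.5,-4.2,-2.7,-2,0,1.5,-4.2,-2.7,-2,0,1.5,-4.2,-2.7,-2,0,1.5,-4.2,-2.7,-2,0,1.5,-4.2,-2.7,-2,0])

```text
clock: 13.2
eef_pos: [0.8704, -0.2631, 0.4642]
tool_rot: [-0.133, 0.945, -0.126, 0.272]
ft_force: [-0.3, 0.1, -1.7]
grip_width: 0.025
grasp_force: 62.1
```

```bash
python3 s.py
```

```text
[[-0.817 -0.183  0.547]
 [-0.32   0.933 -0.166]
 [-0.48  -0.311 -0.82 ]] 13.2 [ 0.87043727 -0.26310489  0.46424228] [-2.930e-01  7.620e-01  1.274e+00  1.475e+00 -1.000e-03 -5.740e-01] tilt 34.9 62.08540320396423
```

Call:
carry_out(increments=[1.5,-4.2,-2.7,-2,0,1.5,-4.2,-2.7,-2,0,1.5,-4.2,-2.7,-2,0,1.5,-4.2,-2.7,-2,0,1.5,0,0,0,0])

```text
clock: 13.82
eef_pos: [0.8723, -0.2631, 0.5579]
tool_rot: [-0.13, 0.918, -0.157, 0.339]
ft_force: [-0.7, -0.4, -2.6]
grip_width: 0.0249
grasp_force: 62.2
```

```bash
python3 s.py; python3 - <<'E'
from h import *
o=bot.get_obs(); T=R.from_quat(o['tool_rot']).as_matrix()
n=np.array([-.707*np.cos(-.2),-.707*np.sin(-.2),.707])
W=np.array([.731,.062,.083])
# modem top is 33mm behind TCP... foot 77mm ahead of TCP
foot=np.array(o['eef_pos'])+T[:,2]*.080
d=W+.12*n-foot
print('n',n,'ang',np.degrees(np.arccos(-n@T[:,2])),'foot',foot,'d world',d,'tool cm',T.T@d*100)
print('retreat up/back (-.28,.10,-.02) tool cm',T.T@np.array([-.28,.1,-.02])*100)
for nme in ('scene','side'):
    p=bot.camera(nme); cv2.imwrite(f'pics/{nme}2.png',p['pixels'])
E
```

```text
[[-0.737 -0.131  0.663]
 [-0.345  0.917 -0.201]
 [-0.582 -0.377 -0.721]] 13.825 [ 0.87229177 -0.26309683  0.55793261] [-2.920e-01  6.810e-01  1.275e+00  1.399e+00 -1.000e-03 -5.730e-01] tilt 43.9 62.24306344985962
n [-0.69290707  0.14045922  0.707     ] ang 4.076768383426634 foot [ 0.92535692 -0.27919522  0.50027039] d world [-0.27750577  0.35805033 -0.33243039] tool cm [27.43512865 49.00796471 -1.65155566]
retreat up/back (-.28,.10,-.02) tool cm [ 18.34282618  13.60387317 -19.14354624]
```

View pics/side2.png

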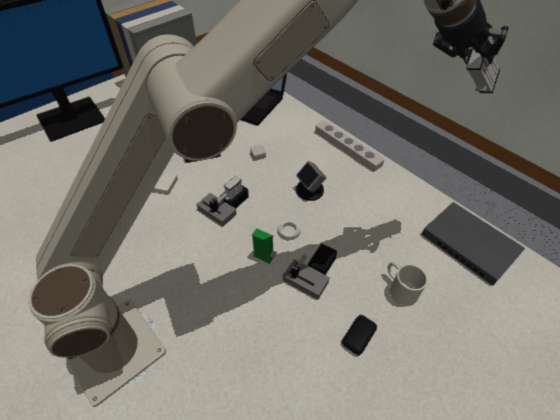

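The side view shows the modem held, tilted, at about (485,75), well clear; the empty dock is at (320,258). Tilt is 43.9° and the axis is about 4° off the window normal. I'll retreat and cross over, staying high.

Call:
carry_out(increments=[1.5,2.42,1.83,-2.91,0,1.5,2.42,1.83,-2.91,0,1.5,2.42,1.83,-2.91,0,1.5,2.42,1.83,-2.91,0,1.5,2.42,1.83,-2.91,0])

```text
clock: 14.55
eef_pos: [0.6802, -0.1936, 0.5543]
tool_rot: [-0.13, 0.92, -0.156, 0.336]
ft_force: [0.9, -0.5, -2.1]
grip_width: 0.0247
grasp_force: 62.2
```

Call:
carry_out(increments=[1.5,2.42,1.83,-2.91,0,1.5,2.42,1.83,-2.91,0,1.5,0,0,0,0,1.5,-0.51,4.57,0.34,0,1.5,-0.51,4.57,0.34,0])

```text
clock: 15.18
eef_pos: [0.6029, -0.0793, 0.5217]
tool_rot: [-0.129, 0.92, -0.156, 0.336]
ft_force: [-0.5, 0.2, -1.8]
grip_width: 0.0252
grasp_force: 62.2
```

Call:
carry_out(increments=[1.5,-0.51,4.57,0.34,0,1.5,-0.51,4.57,0.34,0,1.5,-0.51,4.57,0.34,0,1.5,-0.51,4.57,0.34,0,1.5,0,0,0,0])

```text
clock: 15.8
eef_pos: [0.6022, 0.0961, 0.452]
tool_rot: [-0.133, 0.92, -0.156, 0.334]
ft_force: [-0.4, -0.6, -2.8]
grip_width: 0.0251
grasp_force: 62.1
```

```bash
python3 s.py; cat > f.py <<'E'
from h import *
o=bot.get_obs(); T=R.from_quat(o['tool_rot']).as_matrix()
N=[]
for nme in ('scene','side','wrist'):
    p=bot.camera(nme); cv2.imwrite(f'pics/{nme}_{o["clock"]:.1f}.png',p['pixels'])
    for k in('reader_window','modem_a','reader'):
        for r in bot.place_of(p,k)[:3]: print(nme,k,round(r['p'],2),w(p,r['xyz']).round(3))
    A=cloud(p)[p['range_z']>0]; s=A[(np.hypot(A[:,0]-.735,A[:,1]-.062)<.045)&(A[:,2]>.05)&(A[:,2]<.125)]
    print(nme,len(s))
    if len(s)>60: np.save(f'r_{nme}.npy',s)
n=np.array([-.707*np.cos(-.2),-.707*np.sin(-.2),.707]); W=np.array([.731,.062,.083])
foot=np.array(o['eef_pos'])+T[:,2]*.080; d=W+.12*n-foot
print('ang',np.degrees(np.arccos(-n@T[:,2])),'foot',foot,'d',d,'tool cm',(T.T@d*100).round(2))
E
python3 f.py
```

```text
[[-0.741 -0.141  0.656]
 [-0.349  0.916 -0.198]
 [-0.573 -0.375 -0.728]] 15.8 [0.60222448 0.09612673 0.45204776] [ 0.369 -0.039 -0.006  0.966 -0.435 -0.064] tilt 43.2 62.11900234222412
scene reader_window 0.87 [0.733 0.061 0.089]
scene modem_a 0.88 [ 0.457 -0.04   0.006]
scene modem_a 0.77 [0.525 0.195 0.003]
scene modem_a 0.64 [0.653 0.081 0.394]
scene reader 0.82 [ 0.746  0.061 -0.   ]
scene 698
side reader_window 0.57 [0.73  0.063 0.084]
side modem_a 0.7 [0.65  0.077 0.402]
side modem_a 0.55 [0.53  0.191 0.009]
side modem_a 0.55 [ 0.453 -0.042  0.003]
side reader 0.67 [0.743 0.058 0.003]
side 496
wrist reader_window 0.68 [0.729 0.062 0.076]
wrist modem_a 0.96 [0.655 0.074 0.397]
wrist reader 0.78 [0.749 0.059 0.001]
wrist 3377
ang 4.206633860748945 foot [0.65470277 0.08032111 0.39377074] d [-0.00685162 -0.00146601 -0.22593074] tool cm [13.51  8.44 16.04]
```

Check the reader's normal from the wrist cloud, and look.

```bash
python3 - <<'E'
from h import *
rng=np.random.default_rng(1)
for nme in('wrist','side'):
    s=np.load(f'r_{nme}.npy')
    for _ in range(2):
        best=np.zeros(len(s),bool)
        for i in range(800):
            q=s[rng.integers(len(s),size=3)]; m=np.cross(q[1]-q[0],q[2]-q[0]); m/=np.linalg.norm(m)+1e-9
            k=abs((s-q[0])@m)<.0015
            if k.sum()>best.sum(): best=k
        b=s[best]; m=np.linalg.svd(b-b.mean(0),full_matrices=False)[2][2]; m*=np.sign(m[2])
        print(nme,len(s),len(b),b.mean(0).round(3),m.round(3)); s=s[~best]
E
```

```text
wrist 3377 2257 [0.728 0.064 0.083] [-0.692  0.15   0.707]
wrist 1120 1120 [0.735 0.061 0.085] [-0.606  0.13   0.785]
side 496 496 [0.732 0.053 0.082] [-0.652  0.037  0.758]Traceback (most recent call last):
  File "<stdin>", line 8, in <module>
  File "numpy/random/_generator.pyx", line 677, in numpy.random._generator.Generator.integers
  File "numpy/random/_bounded_integers.pyx", line 1334, in numpy.random._bounded_integers._rand_int64
ValueError: high <= 0
```

View pics/wrist_15.8.png

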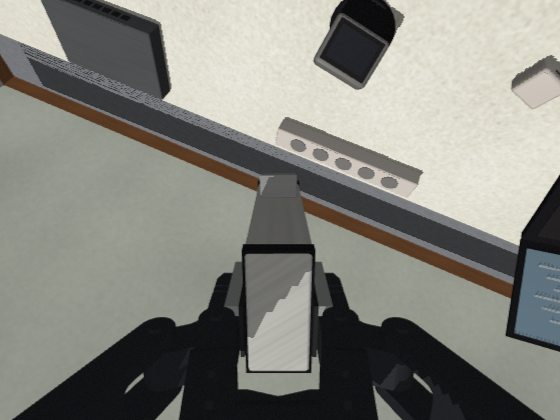

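The wrist view shows the modem straight in the fingers (280,270) and the reader window at (352,48). The fitted normal (-0.69, 0.15, 0.71) matches my assumption, so I go down to the final pose.

Call:
carry_out(increments=[1.5,2.4,1.5,2.85,0,1.5,2.4,1.5,2.85,0,1.5,2.4,1.5,2.85,0,1.5,2.4,1.5,2.85,0,1.5,2.0,1.2,2.4,0])

```text
clock: 17.02
eef_pos: [0.597, 0.0908, 0.2607]
tool_rot: [-0.13, 0.92, -0.156, 0.336]
ft_force: [0.4, -0.1, -2.4]
grip_width: 0.0253
grasp_force: 62.3
```

Call:
carry_out(increments=[1.5,1.3,0.8,1.5,0,1.5,0.6,0.4,0.7,0,1.5,0,0,0,0,1.5,0,0,0,0,1.5,0,0,0,0])

```text
clock: 17.65
eef_pos: [0.5973, 0.0914, 0.2326]
tool_rot: [-0.129, 0.919, -0.156, 0.338]
ft_force: [-0.6, -0.1, -2.9]
grip_width: 0.0249
grasp_force: 62.2
```

```bash
python3 s.py; python3 f.py
```

```text
[[-0.738 -0.132  0.662]
 [-0.343  0.918 -0.2  ]
 [-0.581 -0.374 -0.723]] 17.65 [0.59728045 0.09141097 0.23256267] [ 0.366  0.055 -0.503  0.365 -0.437 -0.062] tilt 43.7 62.20511555671692
scene reader_window 0.76 [0.729 0.065 0.084]
scene modem_a 0.95 [0.649 0.076 0.171]
scene modem_a 0.79 [ 0.456 -0.043  0.001]
scene reader 0.78 [0.749 0.061 0.002]
scene 696
side reader_window 0.75 [0.73  0.061 0.082]
side modem_a 0.82 [ 0.457 -0.042 -0.001]
side modem_a 0.71 [0.65  0.075 0.175]
side modem_a 0.6 [0.527 0.193 0.006]
side reader 0.69 [ 0.389  0.411 -0.   ]
side reader 0.67 [0.743 0.059 0.001]
side 488
wrist reader_window 0.7 [0.732 0.066 0.078]
wrist modem_a 0.69 [0.649 0.074 0.173]
wrist reader 0.64 [0.747 0.061 0.003]
wrist 3430
ang 4.0612709441513495 foot [0.65021242 0.07544497 0.17474146] d [-0.00236127  0.00341013 -0.00690146] tool cm [0.46 0.6  0.27]
```

Within millimetres of the target, with the modem held and still.

```bash
python3 -c "
from h import *
print(np.abs(bot.get_obs()['joint_vel']).max()); print(bot.job_done())"
```

```text
0.0015790628172066268
the job is handed in; nothing more can be done
None
```

I slid the taller modem's latch fully open, drew the modem out, and handed the job in with it held still. Its foot end faces the reader window from about 12 cm, about 4° off the window's normal. The hand-in call returned no verdict.

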